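Return a microscope to its logged focus with the coaxial coarse and fine knobs

TASK

Return the microscope to its logged focus: with the large coarse focus knob raise the stage until the drive comes up firmly against its upper stop, then turn the small fine knob at the end of the same shaft until the white zero line on its rim points straight up, leaving the coarse drive at its stop. Move the stage only by its knobs, never by pushing the stage itself, and leave the things lying around the microscope where they are.

Things in the scene. Friction and masses are not known exactly. Their poses are not given: they have to be found in the camera images.
- scope: The upright microscope, fixed: white stand 340 mm long, 150 mm wide, 510 mm high, with dark head parts. Origin under its foot on the table, below the optical axis; its x axis points to its front (eyepieces, away from the robot), y to its left, z up. The pillar, 110 mm wide, carries a level focus shaft through both its sides, with the same coaxial knobs on either end.
- shaft (a point): Middle of the focus shaft, inside the pillar, 100 mm above the table; axes as the microscope's: the shaft runs along y. Listed are the knobs on its y+ end. Out from this point along the shaft: fixed boss 52 mm and fixed ring 46 mm in diameter, ending at 76 mm; coarse knob from 77 to 100 mm; fine knob from 103 to 129 mm.
- coarse_knob (a point): Centre of the coarse knob, on the shaft's axis: black disc 58 mm in diameter, 23 mm wide; the frame turns with it, y along the shaft. Stiff: friction about 0.14 N m, stays where left; grip it firmly. Turned so that its top goes to the microscope's back (-x) it raises the stage 6 mm per rad. It starts 0.9 to 1.9 rad short of a hard stop: there it turns no further and the fingers slip round it.
- fine_knob (a point): Centre of the fine knob, on the shaft's axis, 118 mm from its middle: dark ribbed knob 34 mm in diameter, 26 mm long, with a silver graduated band and one white zero line along rim and end face. The frame turns with it: z points from the axis through the white line, y along the shaft. Turns endlessly both ways, friction 0.03 N m, stays where left. The line starts 1 rad or more from upright.
- stage_top (a point): Middle of the top face of the stage: dark plate 140 mm along the microscope's x, 150 mm along its y, 14 mm thick, about 190 mm above the table. It only goes up and down, driven by the coarse knob (the fine knob's share is too small to see). Its side edge overhangs: a gripper coming straight down on the coarse knob strikes it, so lean 25 to 40 degrees outward, away from the microscope.
- slide_box: Grey slide box 85 x 60 x 34.5 mm lying beside the microscope; origin at the middle of its underside. To be left alone.
- tape: Cream roll of tape, 64 mm in diameter, 18 mm high, lying flat; origin at the middle of its underside. To be left alone.
- pen: Black marker pen, 125 mm long, 14 mm thick, lying along its x axis; origin on the table under its middle. To be left alone.
- obj_case: Black upright objective case, 39 mm in diameter, 63 mm high; origin at the middle of its underside. To be left alone.
- driver: Screwdriver with an olive handle, 150 mm long, lying along its x axis; origin under its middle. To be left alone.
- filter_wheel: Black filter disc 60 mm in diameter, 12 mm thick with a small hub, lying flat; origin at the middle of its underside. To be left alone.

How it is judged (in metres and radians):
On the way, in this order (a step that is already met when the one before it is completed fails the run):
1. the coarse drive stands at its upper stop (z of stage_top in the frame of scope above 0.1988 m), for 0.2 s.
2. the fine knob's zero line points straight up (angle between fine_knob's own z axis and vertical below 0.17 rad), for 0.2 s.
At the end, for the whole second after the job is handed in: The stage stands at its upper stop (to within 1.2 mm, 0.2 rad of the coarse knob) and the fine knob's white line points straight up to within 0.17 rad (10 degrees), both knobs released (z of stage_top in the frame of scope above 0.1988 m and angle between fine_knob's own z axis and vertical below 0.17 rad); the robot touches nothing.
It fails at once if the robot pushes the stage itself (contact force between any of the fingers, the arm and stage above 5 N).
It fails at once if a thing lying around is shifted by more than 30 mm (distance of any of slide_box, tape, pen, obj_case, driver, filter_wheel from where it was at the start of the episode above 0.03 m).
It also fails if it takes over 72 s, if anything falls off the work surface, if the arm or the gripper's body presses on something with over 40 N, if the wrist force passes 120 N, or if a joint passes its speed limit or range.

ROBOT

A 6-joint arm with a two-finger parallel gripper is mounted at the origin on the work surface. World frame = base frame: x ahead of the robot, y to its left, z up, the work surface at z = 0. Lengths are in mm, angles in rad, forces in N, time in s.
With the tool pointing down it reaches from about 325 to 875 mm from the base axis. Payload 4.4 kg.
Tool frame: the origin (TCP) lies on the centre line of the jaws, within the pads' length; the fingertips stand ahead of it and the grasp point (between the pads) lies 6 mm ahead of it (ctrl.tcp_to_tips is the z of the fingertips in the tool frame, in mm); z points along the fingers, y is the line along which they close (so a half turn about z gives the same grasp; the last joint's range is limited). The gripper opens to 85 mm and grips with 20 to 120 N. Pads are 22 mm wide; open, the fingers measure 114 mm over their backs; the gripper's body (76 mm by 85 mm) begins 54 mm behind the grasp point. The pads swing forward as they close: fully open they stand 13 mm farther back than shut.
Start: joints at [-0.15, 0.207, 1.542, -0, 1.393, -0.15], TCP at [575.002, -0.012, 256.282] pointing down, gripper open.
Joint ranges: [-2.73, 2.73], [-0.86, 2.22], [0.23, 2.46], [-1.11, 4.25], [0.08, 2.63], [-2.82, 2.82]. Speed limits (rad/s): [2.79, 2.79, 3.14, 3.14, 3.14, 3.14].

INTERFACE

Orientations are given as a 3x3 rotation matrix whose columns are the frame's x, y, z axes.
In Python, from plant import ctrl, sensors, optics gives the robot as it stands. Calls block until the motion is done:
- ctrl.move_ptp(position, orientation): joint-space move of the TCP to a pose.
- ctrl.move_l(position, rot=None, vel=150, threshold=None): straight line of the TCP; rot=None keeps the orientation; vel is the mean speed in mm/s. With threshold (N) it stops when the force on the tool has changed by that much, and returns True; else False.
- ctrl.set_joints(angles): joint-space move.
- ctrl.gripper_to(opening, force=None): finger opening in mm; force is the grip in N (None keeps the last); returns when the fingers have stopped.
- ctrl.hold(seconds).
- ctrl.solve_ik(position, orientation): joint angles nearest the present ones, or None.
- sensors.read_state(): the state.
- optics.grab_frame(name): name is "scene" or "side" or "wrist"; returns (picture, depth): 420x560x3 uint8, red, green, blue; 420x560 float32, mm along the optical axis (not along the pixel's ray), 0 where there is no reading.
- optics.camera_params(name): a dict with "mtx" (3x3 intrinsics, pixels), "R" (3x3) and "t" (3): a world point X has camera coordinates R X + t; the wrist camera has in their place "T_tool_cam" (4x4, takes a point from camera to tool coordinates, whose origin is the TCP and whose axes are the flange's). Camera axes: x right, y down, z forward; pixel columns grow to the right and rows downward; lengths in mm; the calibration is good to about 2 mm. The wrist camera is an equidistant fisheye: a pixel r from the principal point sees the ray r / f radians off the axis. A picture is of the moment at which its call begins: read the wrist's pose just before it. camera_params takes no time and is no camera call.
A pose or a line that the arm cannot do raises ctrl.MotionError and nothing moves.
- ctrl.finish_job(): hands the job in; it is judged then, once.
The state is a dict: "t": time; "q": joint angles; "qvel": joint speeds; "tau": joint torques, N m; "eef_pos": TCP position; "eef_rot": TCP orientation; "force": force on the tool from outside, world axes, zero at the start; "wrist_torque": the same for the moment, N m; "grip_width": finger opening in mm; "grasp_force": force on a finger pad.
Only numpy, scipy, OpenCV 4.12 (cv2) and the standard library are available. Lean on these libraries where they do the work, as an engineer would, in place of code of your own. Each camera call takes 0.05 s, during which the arm holds its last target. There are 200 camera calls.

## Working session

There is one attempt and no reset: what is moved stays moved. The work goes in short steps, each a Python script; the robot and the scene stay as the last script left them, time stands still between calls to the robot, and variables do not carry over. Pictures are saved under pics/ and viewed, at most 10 in all, crops included, and the job is handed in when it is done.

```bash
ls; mkdir -p pics; python3 - <<'E'
from plant import ctrl, sensors, optics
import cv2,numpy as np
for n in ["scene","side"]:
    im,d=optics.grab_frame(n); cv2.imwrite(f"pics/{n}0.png",im[:,:,::-1]); np.savez(f"{n}0.npz",im=im,d=d)
    p=optics.camera_params(n); print(n,p["mtx"].round(1).tolist(),p["R"].round(3).tolist(),p["t"].round(1), (-p["R"].T@p["t"]).round(0))
print(sensors.read_state()["t"],ctrl.tcp_to_tips, optics.camera_params("wrist"))
E
```

```text
pics
scene [[388.4, 0.0, 280.5], [0.0, 388.4, 213.2], [0.0, 0.0, 1.0]] [[-0.208, 0.978, -0.022], [0.651, 0.122, -0.749], [-0.73, -0.17, -0.662]] [  -4.3 -276.4 1355.2] [1168.  268.  690.]
side [[532.4, 0.0, 281.7], [0.0, 532.4, 201.3], [0.0, 0.0, 1.0]] [[-0.712, -0.702, -0.016], [-0.455, 0.479, -0.751], [0.535, -0.527, -0.66]] [465.4 312.  794.3] [ 48. 596. 766.]
0.1 25.0 {'mtx': array([[325.1922621 ,   0.        , 279.76369214],
       [  0.        , 325.1922621 , 205.12049739],
       [  0.        ,   0.        ,   1.        ]]), 'T_tool_cam': array([[-8.82151153e-05, -9.63722537e-01, -2.66906095e-01,
         6.76916432e+01],
       [ 9.99999819e-01,  7.37473388e-05, -5.96790687e-04,
         1.20794012e+00],
       [ 5.94824250e-04, -2.66906099e-01,  9.63722356e-01,
        -1.17700402e+02],
       [ 0.00000000e+00,  0.00000000e+00,  0.00000000e+00,
         1.00000000e+00]])}
```

View pics/scene0.png

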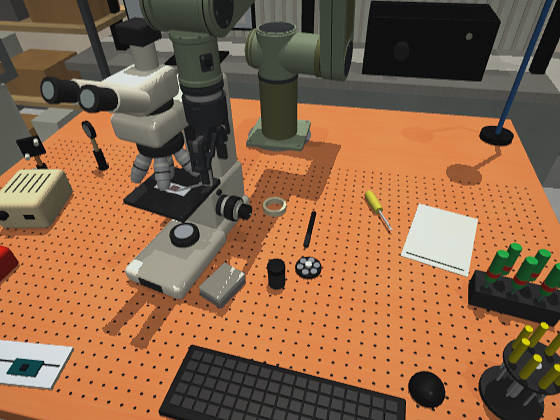

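View pics/side0.png

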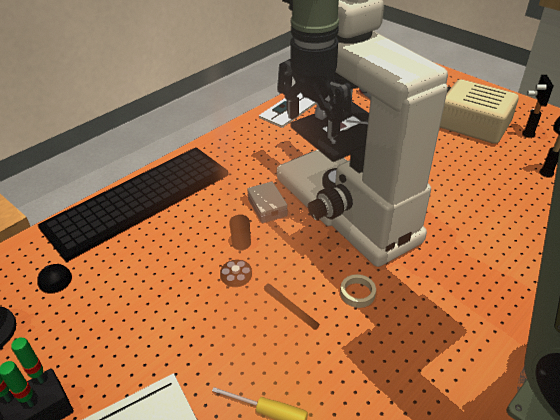

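The scene view shows the knobs at about (235,208), and the side view at about (325,205). The gripper hangs above the stage, and loose things lie to the scope's left. Next I measure the planes and knobs from depth.

```bash
cat > h.py <<'E'
import numpy as np,cv2
from plant import ctrl,sensors,optics
def cloud(n,d):
    p=optics.camera_params(n);K=p["mtx"];v,u=np.mgrid[:420,:560]
    c=np.stack([(u-K[0,2])/K[0,0]*d,(v-K[1,2])/K[1,1]*d,d],-1)
    return (c-p["t"])@p["R"]
E
python3 - <<'E'
from h import *
out=[]
for n,(r0,r1,c0,c1) in dict(side=(150,240,290,370),scene=(180,235,205,265)).items():
    f=np.load(n+"0.npz");P=cloud(n,f["d"].astype(float))
    if n=="side":
        for u,v in [(395,150),(395,120),(380,170),(400,180),(425,150),(415,150),(440,100),(400,100),(400,215),(300,170),(312,212),(318,208),(330,195),(345,190),(345,205)]: print(u,v,P[v,u].round(1))
        # normals
        gx=np.roll(P,-4,1)-np.roll(P,4,1);gy=np.roll(P,-4,0)-np.roll(P,4,0);N=np.cross(gx,gy);N/=np.linalg.norm(N,axis=2,keepdims=True)+1e-9
        reg=np.zeros((420,560),bool);reg[70:240,360:450]=1
        yaw=np.arctan2(N[...,1],N[...,0]);m=reg&(abs(N[...,2])<.08)&(f["d"]>0)
        h,e=np.histogram(yaw[m],bins=72,range=(-np.pi,np.pi));
        for i in h.argsort()[-6:]: print("yaw",e[i].round(3),h[i],P[m&(yaw>=e[i])&(yaw<e[i+1])].mean(0).round(1))
    else:
        for u,v in [(235,208),(245,212),(248,212),(225,205),(160,190)]: print(n,u,v,P[v,u].round(1))
    im=cv2.resize(f["im"][r0:r1,c0:c1,::-1],None,fx=6,fy=6,interpolation=cv2.INTER_CUBIC)[:400,:390]
    out.append(cv2.copyMakeBorder(im,0,400-im.shape[0],0,390-im.shape[1],cv2.BORDER_CONSTANT))
cv2.imwrite("pics/crop.png",np.hstack(out))
E
```

```text
395 150 [409.3 -14.4 266.6]
395 120 [419.1 -17.5 316.8]
380 170 [437.9 -24.  205.7]
400 180 [397.5 -24.6 205.9]
425 150 [388.3 -73.1 246.2]
415 150 [393.4 -49.1 256.3]
440 100 [385.8 -84.8 336.2]
400 100 [412.7 -12.7 356.5]
400 215 [392.3 -36.  122.4]
300 170 [674.8 -79.4  47.1]
312 212 [528.9  44.1  96.5]
318 208 [517.8  40.5 111. ]
330 195 [513.2  13.3 128.2]
345 190 [506.1 -21.7 123. ]
345 205 [491.8  -6.1 104.3]
yaw -1.92 518 [445.7 -20.2 229.4]
yaw -0.349 564 [392.4 -48.  213.7]
yaw -1.745 566 [437.9 -20.  225.9]
yaw -0.175 634 [389.9 -58.7 208.8]
yaw -1.833 993 [442.8 -20.4 225.5]
yaw -0.262 1193 [390.8 -54.9 210.9]
scene 235 208 [536.6  15.2 115.6]
scene 245 212 [541.9  40.1 112. ]
scene 248 212 [532.9  44.  104.9]
scene 225 205 [537.1  -7.8 121.3]
scene 160 190 [655.3 -81.8 245.2]
```

View pics/crop.png

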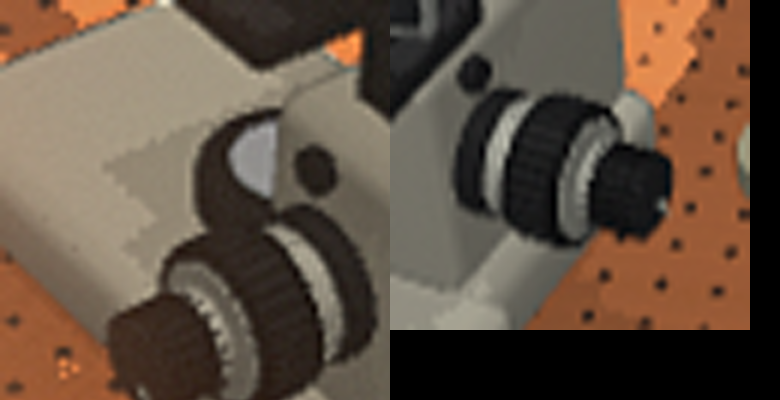

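The crops show the fine knob with a white mark at the low outer edge: side pixel ≈(313,215), scene pixel ≈(250,214). I now fit the planes and cylinders.

```bash
python3 - <<'E'
from h import *
from scipy.optimize import least_squares
C={}
for n in ["side","scene"]:
    f=np.load(n+"0.npz");C[n]=cloud(n,f["d"].astype(float))
P=C["side"]
def fit(seed,nrm,reg):
    Q=P[reg[0]:reg[1],reg[2]:reg[3]].reshape(-1,3);n=np.array(nrm,float);c=np.array(seed,float);t=12
    for _ in range(12):
        S=Q[abs((Q-c)@n)<t];c=S.mean(0);n2=np.linalg.svd(S-c,full_matrices=False)[2][2];n=n2*np.sign(n2@n);t=max(3,t*.7)
    return n,c,len(S),np.std((S-c)@n)
a=fit((443,-20,225),(.22,.975,0),(90,200,375,415));b=fit((391,-55,211),(-.975,.22,0),(90,230,405,440))
print("left",a,"\nback",b)
yl=np.arctan2(-a[0][0],a[0][1]);yb=np.arctan2(-b[0][1],-b[0][0]);print("yaws",yl,yb)
for yaw in [yl,yb]:
    R=np.array([[np.cos(yaw),-np.sin(yaw),0],[np.sin(yaw),np.cos(yaw),0],[0,0,1]])
    y0=(R.T@a[1])[1]-55;print("yaw",yaw,"pillar mid y'",y0)
    for n in C:
        reg=C[n][150:240,290:370] if n=="side" else C[n][180:235,205:265]
        Q=reg.reshape(-1,3)@R; Q[:,1]-=y0
        c0=(R.T@[515,20,0])[0]
        Q=Q[(abs(Q[:,0]-c0)<60)&(Q[:,2]>55)&(Q[:,2]<145)]
        for nm,lo,hi,r in [("coarse",79,98,29),("fine",106,127,17)]:
            S=Q[(Q[:,1]>lo)&(Q[:,1]<hi)]
            S=S[np.hypot(S[:,0]-c0,S[:,2]-100)<r+25]
            s=least_squares(lambda p:np.hypot(S[:,0]-p[0],S[:,2]-p[1])-r,[c0,100],loss="soft_l1");print(n,nm,len(S),s.x.round(1),np.median(abs(s.fun)).round(2))
        S=Q[(Q[:,1]>100)];h,e=np.histogram(S[:,1],bins=np.arange(100,140,2));print("end hist",dict(zip(e[:-1].tolist(),h.tolist())))
E
```

```text
left (array([ 1.82202223e-01,  9.83260701e-01, -8.62442042e-04]), array([426.79566316, -19.36521473, 264.50952838]), 2522, np.float64(1.1961790770312863)) 
back (array([-0.97733971,  0.21140394,  0.01074504]), array([389.8748781 , -61.16518775, 237.93452964]), 3705, np.float64(1.0989534486455048))
yaws -0.18322577053347353 -0.21302363260805174
yaw -0.18322577053347353 pillar mid y' 3.722085688877975
side coarse 205 [510.1  99.8] 1.08
side fine 350 [509.4 101.3] 2.87
end hist {100: 31, 102: 35, 104: 38, 106: 105, 108: 101, 110: 4, 112: 17, 114: 21, 116: 16, 118: 20, 120: 20, 122: 17, 124: 19, 126: 17, 128: 14, 130: 19, 132: 19, 134: 45, 136: 92}
scene coarse 144 [511.3  99.8] 0.89
scene fine 212 [513.  101.2] 2.09
end hist {100: 17, 102: 24, 104: 29, 106: 74, 108: 41, 110: 9, 112: 10, 114: 16, 116: 9, 118: 12, 120: 8, 122: 16, 124: 8, 126: 11, 128: 16, 130: 10, 132: 16, 134: 32, 136: 47}
yaw -0.21302363260805174 pillar mid y' 16.30400923509356
side coarse 203 [507.3  99.4] 1.41
side fine 365 [504.9 102.5] 4.14
end hist {100: 29, 102: 31, 104: 33, 106: 38, 108: 84, 110: 119, 112: 10, 114: 16, 116: 20, 118: 17, 120: 16, 122: 22, 124: 19, 126: 13, 128: 21, 130: 15, 132: 19, 134: 19, 136: 28}
scene coarse 137 [507.6  99.5] 1.42
scene fine 238 [510.4 102.1] 3.91
end hist {100: 22, 102: 16, 104: 21, 106: 27, 108: 50, 110: 77, 112: 6, 114: 12, 116: 13, 118: 10, 120: 10, 122: 14, 124: 7, 126: 15, 128: 13, 130: 11, 132: 13, 134: 13, 136: 21}
```

```bash
python3 - <<'E'
from h import *
from scipy.optimize import least_squares
C={}
for n in ["side","scene"]:
    f=np.load(n+"0.npz");P=cloud(n,f["d"].astype(float));C[n]=(P[150:240,290:370] if n=="side" else P[180:235,205:265]).reshape(-1,3)
for n,Q in list(C.items())+[("both",np.vstack(list(C.values())))]:
    # params: point on axis at fine end face E (x,y,z), yaw ; surface distance to nearest of knob surfaces
    def sd(p):
        ya=np.array([-np.sin(p[3]),np.cos(p[3]),0]);d=Q-p[:3];s=d@ya;r=np.linalg.norm(d-s[:,None]*ya,axis=1)
        def cyl(s,r,lo,hi,R):
            a=abs(s-(lo+hi)/2)-(hi-lo)/2;b=r-R
            return np.where((a>0)&(b>0),np.hypot(a,b),np.maximum(a,b))
        return np.minimum(cyl(s,r,-26,0,17),cyl(s,r,-52,-29,29)),s,r
    p=np.array([530,44,100,-.19])
    for g in [15,8,5,3.5,3.5]:
        v,s,r=sd(p);k=(abs(v)<g)&(s>-50)&(r<29+g)&((s<-30)|(r<17+g)|(abs(s+29)<g))
        p=least_squares(lambda q:sd(q)[0][k],p,loss="soft_l1",x_scale=[1,1,1,.01]).x
    ya=np.array([-np.sin(p[3]),np.cos(p[3]),0])
    print(n,k.sum(),p.round(3),"rms",np.sqrt(np.mean(sd(p)[0][k]**2)).round(2),"coarse c",(p[:3]-40.5*ya).round(1),"shaft",(p[:3]-129*ya).round(1))
E
```

```text
side 832 [ 5.28012e+02  4.50020e+01  1.00420e+02 -2.11000e-01] rms 1.08 coarse c [519.5   5.4 100.4] shaft [501.  -81.1 100.4]
scene 538 [ 5.30434e+02  4.44790e+01  1.00300e+02 -2.24000e-01] rms 1.07 coarse c [521.4   5.  100.3] shaft [501.7 -81.3 100.3]
both 1359 [ 5.28905e+02  4.47790e+01  1.00601e+02 -2.16000e-01] rms 1.17 coarse c [520.2   5.2 100.6] shaft [501.2 -81.2 100.6]
```

```bash
cat >> h.py <<'E'
YAW=-.214
E=np.array([529.2,44.8,100.4])
S=np.array([[np.cos(YAW),-np.sin(YAW),0],[np.sin(YAW),np.cos(YAW),0],[0,0,1]])
SH=E-129*S[:,1]
def Ry(t): return np.array([[np.cos(t),0,np.sin(t)],[0,1,0],[-np.sin(t),0,np.cos(t)]])
def pose(ys,lean,phi,back=0,flip=False,dz=0):
    """lean from vertical outward, phi: swing about the shaft (+ = hand to the front)"""
    c,s=np.cos(lean),np.sin(lean)
    z=np.array([0,-s,-c]);x=np.array([0,c,-s])*(-1 if flip else 1)
    R=np.column_stack([x,np.cross(z,x),z]);R=S@Ry(phi)@R
    p=SH+ys*S[:,1]-R[:,2]*(6+back)+np.array([0,0,dz])
    return p,R
E
python3 - <<'E'
from h import *
st=sensors.read_state();print(st["force"],st["wrist_torque"])
for ys in (88.5,120):
  for flip in (0,1):
    for lean in (10,25,35,60,90):
        ok=[]
        for ph in np.arange(-3.1,3.2,.1) if lean==90 else np.arange(-1.2,1.25,.1):
            q=ctrl.solve_ik(*pose(ys,np.radians(lean),ph,flip=flip))
            if q is not None: ok.append(round(float(ph),1))
        print(ys,flip,lean,ok if len(ok)<3 else (ok[0],ok[-1],len(ok)))
for n in ["side"]:
    P=cloud(n,np.load("side0.npz")["d"].astype(float));Q=((P-SH)@S).reshape(-1,3)
    for lo,hi in [(55,62),(62,68),(68,75)]:
        m=(Q[:,1]>lo)&(Q[:,1]<hi)&(abs(Q[:,0])<80)&(Q[:,2]<-35);print(lo,np.percentile(Q[m,2]+100,[50,90,98]).round(0))
    m=(Q[:,1]>76)&(Q[:,1]<260)&(Q[:,0]>-120)&(Q[:,0]<150)&(Q[:,2]>-94)&(Q[:,2]<-30)
    import collections
    print(collections.Counter(map(tuple,(Q[m]//20*20).astype(int))).most_common(40))
E
```

```text
[-0.15424271 -0.41756206 -0.45845123] [-0.01131949  0.06252022  0.03126427]
88.5 0 10 (-1.1, 1.2, 21)
88.5 0 25 (-0.6, 1.2, 19)
88.5 0 35 (-0.6, 1.2, 19)
88.5 0 60 (-0.6, 1.2, 19)
88.5 0 90 []
88.5 1 10 (-1.2, -0.2, 8)
88.5 1 25 (-0.6, 0.2, 9)
88.5 1 35 (-0.6, 0.3, 10)
88.5 1 60 (-0.6, 0.5, 12)
88.5 1 90 []
120 0 10 (-1.2, 1.2, 22)
120 0 25 (-0.6, 1.2, 19)
120 0 35 (-0.6, 1.2, 19)
120 0 60 (-0.7, 1.2, 20)
120 0 90 []
120 1 10 (-1.2, -0.1, 9)
120 1 25 (-0.6, 0.3, 10)
120 1 35 (-0.6, 0.4, 11)
120 1 60 (-0.7, 0.5, 13)
120 1 90 []
55 [42. 56. 63.]
62 [24. 39. 43.]
68 [ 0. 23. 34.]
[((np.int64(100), np.int64(140), np.int64(-80)), 89), ((np.int64(100), np.int64(120), np.int64(-80)), 88), ((np.int64(-80), np.int64(240), np.int64(-100)), 79), ((np.int64(80), np.int64(220), np.int64(-40)), 72), ((np.int64(60), np.int64(240), np.int64(-60)), 69), ((np.int64(-100), np.int64(240), np.int64(-100)), 66), ((np.int64(60), np.int64(240), np.int64(-80)), 64), ((np.int64(-120), np.int64(240), np.int64(-100)), 60), ((np.int64(120), np.int64(140), np.int64(-80)), 59), ((np.int64(120), np.int64(120), np.i
[... 910 characters left out ...]
80)), 28), ((np.int64(80), np.int64(240), np.int64(-60)), 26), ((np.int64(80), np.int64(240), np.int64(-80)), 25), ((np.int64(120), np.int64(100), np.int64(-80)), 24), ((np.int64(140), np.int64(160), np.int64(-80)), 21), ((np.int64(80), np.int64(240), np.int64(-100)), 21), ((np.int64(100), np.int64(100), np.int64(-80)), 17), ((np.int64(140), np.int64(100), np.int64(-80)), 15), ((np.int64(-120), np.int64(220), np.int64(-100)), 15), ((np.int64(120), np.int64(160), np.int64(-100)), 14), ((np.int64(100), np.int64(220), np.int64(-40)), 11), ((np.int64(-120), np.int64(140), np.int64(-100)), 9), ((np.int64(140), np.int64(160), np.int64(-100)), 8), ((np.int64(100), np.int64(240), np.int64(-40)), 6)]
```

```bash
python3 - <<'E'
from h import *
s=sensors.read_state();print((s["eef_pos"]-SH)@S, s["grip_width"])
ctrl.move_l(s["eef_pos"]+S@[30,110,20],vel=250)
L=np.radians(35)
ctrl.move_ptp(*pose(88.5,L,.9,back=120));st=sensors.read_state();print(st["t"],st["q"].round(2),((st["eef_pos"]-SH)@S).round(1))
im,d=optics.grab_frame("wrist");cv2.imwrite("pics/w1.png",im[:,:,::-1])
np.savez("w1.npz",im=im,d=d,p=st["eef_pos"],R=st["eef_rot"])
c=optics.camera_params("wrist");T=c["T_tool_cam"];K=c["mtx"]
# predicted pixels
for ys in (129,103,77):
    X=SH+ys*S[:,1];xt=st["eef_rot"].T@(X-st["eef_pos"]);xc=T[:3,:3].T@(xt-T[:3,3]);th=np.arctan2(np.hypot(*xc[:2]),xc[2]);print(ys,K[:2,2]+K[0,0]*th*xc[:2]/np.hypot(*xc[:2]))
E
```

```text
[ 53.62646293  94.88663581 154.81937287] 85.53472837003633
1.5083 [ 0.11  1.01  0.8  -0.46  2.27 -0.09] [ 81.2 159.6  64.6]
129 [279.04534307 165.49546172]
103 [279.12342286 190.87029989]
77 [279.19193656 212.51482775]
```

View pics/w1.png

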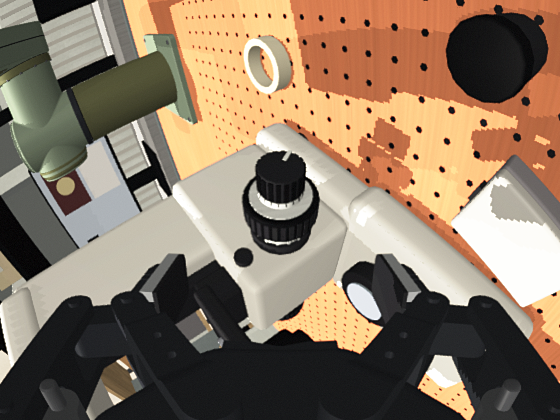

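The wrist view shows the fine knob's end face at about (280,163) against a prediction of (279,165), so the shaft estimate holds. The white line is near (287,156), and both jaws are clear. Next: measure the line, descend and grip.

```bash
cat >> h.py <<'E'
def line_angle(im,p,R,dbg=None):
    """angle of white line about shaft: atan2(x',z'), 0 = up, + = to the front; bright pixels cast on end-face plane"""
    c=optics.camera_params("wrist");T=c["T_tool_cam"];K=c["mtx"]
    v,u=np.mgrid[:420,:560];dx=u-K[0,2];dy=v-K[1,2];r=np.hypot(dx,dy)+1e-9;th=r/K[0,0]
    ray=np.stack([np.sin(th)*dx/r,np.sin(th)*dy/r,np.cos(th)],-1)@(S.T@R@T[:3,:3]).T
    o=S.T@(R@T[:3,3]+p-SH);k=(129-o[1])/ray[...,1];X=o+ray*k[...,None]
    g=im.min(2).astype(float);rad=np.hypot(X[...,0],X[...,2])
    m=(rad<16)&(rad>4)&(k>0)&(g>110)
    if m.sum()<3: return None
    w=g[m]-90
    return np.arctan2((X[m][:,0]*w).sum(),(X[m][:,2]*w).sum()),int(m.sum()),np.average(rad[m],weights=w)
E
python3 - <<'E'
from h import *
f=np.load("w1.npz");print("line",line_angle(f["im"],f["p"],f["R"]))
L=np.radians(35);p,R=pose(88.5,L,.9,back=2)
print("hit",ctrl.move_l(p,vel=80,threshold=12))
s=sensors.read_state();print(s["t"],s["force"].round(1))
ctrl.gripper_to(40,force=60);s=sensors.read_state();print(s["t"],"w",s["grip_width"],s["grasp_force"],s["force"].round(1),s["wrist_torque"].round(2))
# first small turn, timing test
for ph in (.85,.8,.75):
    ctrl.move_l(*pose(88.5,L,ph,back=2)[:1],rot=pose(88.5,L,ph,back=2)[1],vel=3)
    s=sensors.read_state();print(ph,s["t"],"w",round(s["grip_width"],1),s["force"].round(1),(S.T@s["wrist_torque"]).round(2),s["qvel"].round(2))
E
```

```text
line (np.float64(-2.65811532492883), 43, np.float64(11.266696650541022))
hit False
3.1833 [0.2 0.  1.4]
3.5667 w 56.28872139559853 65.56543350219727 [4.2 2.8 0.7] [ 0.3  -0.4  -0.04]
0.85 3.825 w 56.4 [4.3 2.7 0.1] [ 0.47 -0.66 -0.08] [-0.    0.01 -0.01 -0.    0.01 -0.01]
0.8 4.0833 w 56.1 [5.6 3.3 1.8] [ 0.52 -0.62 -0.07] [-0.    0.01 -0.01  0.    0.01 -0.01]
0.75 4.3417 w 56.1 [5.4 3.8 2.2] [ 0.52 -0.65 -0.11] [ 0.    0.01 -0.01  0.    0.01 -0.  ]
```

```bash
python3 - <<'E'
from h import *
L=np.radians(35)
for ph in np.arange(.70,-.56,-.05):
    p,R=pose(88.5,L,ph,back=2)
    try: ctrl.move_l(p,rot=R,vel=4)
    except ctrl.MotionError as e: print("ME",ph,e);break
    s=sensors.read_state();T=S.T@s["wrist_torque"]
    print(round(ph,2),round(s["t"],2),"w",round(s["grip_width"],1),(S.T@s["force"]).round(1),T.round(2))
    if np.linalg.norm(s["force"])>60: break
E
```

```text
0.7 4.59 w 56.2 [4.4 5.2 1.8] [ 0.55 -0.6  -0.12]
0.65 4.84 w 56.0 [3.1 5.1 3.2] [ 0.61 -0.52 -0.09]
0.6 5.09 w 56.5 [3.1 4.9 3. ] [ 0.63 -0.55 -0.12]
0.55 5.34 w 56.1 [4.2 5.2 2.6] [ 0.59 -0.54 -0.13]
0.5 5.59 w 56.5 [3.3 6.3 3.5] [ 0.61 -0.41 -0.07]
0.45 5.84 w 56.7 [4.  6.7 3.5] [ 0.6  -0.38 -0.11]
0.4 6.09 w 56.5 [2.9 6.6 4.3] [ 0.64 -0.36 -0.13]
0.35 6.34 w 56.1 [1.5 6.6 3.9] [ 0.68 -0.38 -0.1 ]
0.3 6.59 w 56.3 [2.8 6.  5. ] [ 0.69 -0.31 -0.04]
0.25 6.84 w 56.3 [1.6 7.2 4.9] [ 0.66 -0.27 -0.04]
0.2 7.09 w 56.7 [0.7 6.8 4.9] [ 0.68 -0.2  -0.06]
0.15 7.34 w 56.3 [0.8 6.9 5.3] [ 0.64 -0.17 -0.03]
0.1 7.59 w 56.4 [0.6 7.5 5.4] [ 0.62 -0.13 -0.02]
0.05 7.84 w 56.7 [-0.2  7.1  5. ] [ 0.71 -0.1  -0.07]
-0.0 8.09 w 56.6 [0.1 7.3 6.1] [ 0.68 -0.07 -0.09]
-0.05 8.34 w 56.8 [-1.   7.3  6. ] [ 0.7  -0.02 -0.04]
-0.1 8.59 w 56.1 [-2.4  7.   6.6] [ 0.65 -0.01 -0.06]
-0.15 8.84 w 56.3 [-1.1  7.7  7. ] [ 0.7   0.04 -0.05]
-0.2 9.09 w 56.7 [-2.1  7.8  6.8] [ 0.76  0.09 -0.04]
-0.25 9.34 w 56.5 [-3.2  8.1  8. ] [ 0.7   0.12 -0.05]
-0.3 9.59 w 56.8 [0.5 8.6 4.8] [ 1.39  0.69 -0.6 ]
-0.35 9.84 w 56.0 [1.4 7.5 1.7] [ 1.51 -0.02 -0.55]
-0.4 10.09 w 56.5 [ 3.7  5.7 -2.2] [ 1.57 -0.29 -0.26]
-0.45 10.34 w 56.3 [ 6.2  3.7 -6.8] [ 1.68 -0.32  0.04]
-0.5 10.59 w 56.1 [ 4.7  4.6 -3.4] [ 1.62 -0.21 -0.19]
-0.55 10.84 w 56.2 [ 7.4  2.3 -7.3] [ 1.46 -0.25  0.38]
```

```bash
python3 - <<'E'
from h import *
L=np.radians(35)
ctrl.gripper_to(85);s=sensors.read_state();print(s["t"],s["grip_width"],s["force"].round(1))
p,R=pose(88.5,L,-.55,back=120);ctrl.move_l(p,vel=250)
s=sensors.read_state();print(s["t"],s["force"].round(1),s["wrist_torque"].round(2))
for n in ("side","scene"):
    im,d=optics.grab_frame(n);cv2.imwrite(f"pics/{n}1.png",im[:,:,::-1]);f0=np.load(n+"0.npz")
    for nm,dd in (("before",f0["d"]),("after",d)):
        Q=((cloud(n,dd.astype(float))-SH)@S).reshape(-1,3);Q[:,2]+=SH[2]
        m=(abs(Q[:,1])<72)&(Q[:,0]>40)&(Q[:,0]<190)&(Q[:,2]>183)&(Q[:,2]<207)
        h,e=np.histogram(Q[m,2],bins=np.arange(183,207.1,1));print(n,nm,h,"median",np.median(Q[m,2]).round(1))
E
```

```text
11.2417 84.92666614252698 [0.6 0.1 0.3]
11.8667 [-0.   0.6 -0.4] [ 0.32  0.11 -0.04]
side before [  0   0   0   0   0   0   1  23 148 391 485 239 125  45  29   5   0   0
   0   0   0   0   0   0] median 193.3
side after [  0   0   0   0   0   0   0   0   0   0   0   0   0   0   5  51 157 195
 115  49  27  14   1   0] median 200.5
scene before [ 21  21  21  22  16  22  20  36 186 670 774 284 100  40  15   1   1   0
   0   0   0   0   0   0] median 193.1
scene after [  0   0   0   2   3  15  20  22  18  17  21  20  18  22  46 193 702 745
 269  88  46  16   2   0] median 200.0
```

View pics/side1.png

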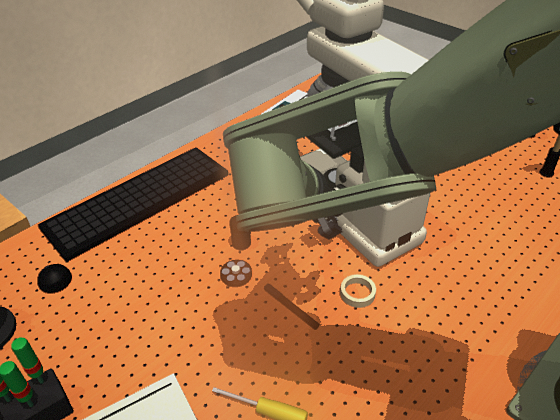

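The stage rose about 7 mm to z ≈ 200, which matches the 1.18 rad turned before the torque jump, so it is at the stop. In the side picture the arm hides the stage centre, and the tape, pen and filter wheel have not moved. The white line stood at -2.66 rad, so the fine knob needs about +2.66 rad. I plan the strokes.

```bash
python3 - <<'E'
from h import *
for lean in (10,15,20,25):
    for b in (5,90):
        print(lean,b,[round(float(ph),2) for ph in np.arange(-1.1,1.11,.1) if ctrl.solve_ik(*pose(120,np.radians(lean),ph,back=b)) is None])
E
```

```text
10 5 [-0.9, -0.8]
10 90 [-1.1, -1.0, -0.9, -0.8]
15 5 [-1.0, -0.9, -0.8, -0.7]
15 90 [-1.1, -1.0, -0.9, -0.8]
20 5 [-1.1, -1.0, -0.9, -0.8, -0.7]
20 90 [-1.1, -1.0, -0.9, -0.8]
25 5 [-1.1, -1.0, -0.9, -0.8, -0.7]
25 90 [-1.1, -1.0, -0.9, -0.8]
```

```bash
cat >> h.py <<'E'
L2=np.radians(15)
def see(n):
    s=sensors.read_state();im,d=optics.grab_frame("wrist");cv2.imwrite(f"pics/{n}.png",im[:,:,::-1]);np.savez(n+".npz",im=im,d=d,p=s["eef_pos"],R=s["eef_rot"])
    return line_angle(im,s["eef_pos"],s["eef_rot"])
def stroke(a,b,B=5):
    ctrl.move_ptp(*pose(120,L2,a,back=90))
    if ctrl.move_l(pose(120,L2,a,back=B)[0],vel=80,threshold=12): raise SystemExit("hit")
    ctrl.gripper_to(20,force=30);s=sensors.read_state();print("grip",round(s["grip_width"],1),(S.T@s["force"]).round(1))
    N=int(np.ceil(abs(b-a)/.1))
    for ph in np.linspace(a,b,N+1)[1:]:
        p,R=pose(120,L2,ph,back=B);ctrl.move_l(p,rot=R,vel=6)
        s=sensors.read_state();print(round(ph,2),round(s["t"],2),round(s["grip_width"],1),(S.T@s["force"]).round(1),(S.T@s["wrist_torque"]).round(2))
        if np.linalg.norm(s["force"])>40: break
    ctrl.gripper_to(85)
    ctrl.move_l(pose(120,L2,ph,back=90)[0],vel=200)
E
python3 - <<'E'
from h import *
ctrl.move_ptp(*pose(120,L2,-.6,back=90));print("before",see("w2"))
stroke(-.6,.75)
print("after",see("w3"),sensors.read_state()["t"])
a,b=[cv2.imread(f"pics/w{i}.png")[60:340,130:430] for i in (2,3)]
cv2.imwrite("pics/w23.png",np.hstack([a,b]))
E
```

```text
before (np.float64(-2.8052758953177444), 36, np.float64(11.14787080586355))
grip 33.2 [-4.8  1.1  5.2]
-0.5 14.82 32.8 [-6.7  1.9  6. ] [ 0.14  0.6  -0.06]
-0.41 15.13 32.8 [-5.2  3.   6.3] [ 0.31  0.62 -0.08]
-0.31 15.45 32.8 [-5.2  1.8  7.6] [ 0.26  0.64 -0.09]
-0.21 15.77 33.3 [-5.2  2.7  7.6] [ 0.3   0.75 -0.07]
-0.12 16.08 33.1 [-4.8  3.5  6.1] [ 0.29  0.66 -0.06]
-0.02 16.4 33.0 [-3.8  3.6  7.4] [ 0.38  0.67 -0.06]
0.08 16.72 32.8 [-3.5  4.9  7.2] [ 0.4   0.64 -0.13]
0.17 17.03 32.6 [-2.8  4.   7.3] [ 0.39  0.56 -0.12]
0.27 17.35 32.5 [-2.4  3.6  6.7] [ 0.39  0.52 -0.11]
0.36 17.67 32.9 [-1.9  3.3  6.6] [ 0.4   0.49 -0.2 ]
0.46 17.98 33.3 [-1.8  3.9  6.7] [ 0.38  0.46 -0.22]
0.56 18.3 33.0 [-1.5  3.2  6.3] [ 0.37  0.35 -0.23]
0.65 18.62 33.3 [1.5 2.1 6.3] [ 0.42  0.38 -0.3 ]
0.75 18.93 33.2 [0.9 2.6 6.7] [ 0.42  0.26 -0.33]
after (np.float64(-1.3358068139119845), 47, np.float64(11.308401415663788)) 20.1167
```

View pics/w23.png

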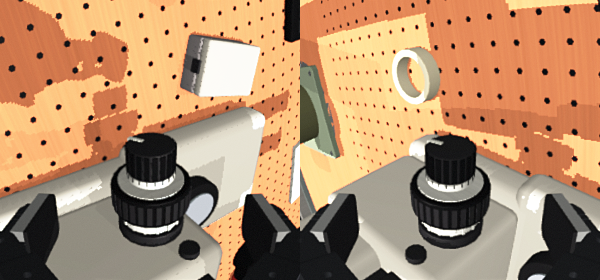

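Both crops show the white line on the end face and the knobs otherwise clear. The line moved from about -2.7 to -1.35, as commanded. Second stroke, then a more frontal look.

```bash
python3 - <<'E'
from h import *
import io,contextlib
stroke(-.6,.74)
for i,(le,ph) in enumerate([(60,.3),(60,-.2)]):
    p,R=pose(129,np.radians(le),ph,back=110)
    ctrl.move_ptp(p,R); print(le,ph,see(f"w{4+i}"),sensors.read_state()["t"])
    # ring: predicted circle overlay
    f=np.load(f"w{4+i}.npz");c=optics.camera_params("wrist");T=c["T_tool_cam"];K=c["mtx"]
    t=np.linspace(0,2*np.pi,40);X=np.array([17*np.sin(t),0*t+129,17*np.cos(t)]).T@S.T+SH
    xc=((X-f["p"])@f["R"]-T[:3,3])@T[:3,:3];r=np.hypot(xc[:,0],xc[:,1]);uv=K[:2,2]+K[0,0]*(np.arctan2(r,xc[:,2])/r)[:,None]*xc[:,:2]
    im=f["im"][:,:,::-1].copy();u,v=uv.mean(0).astype(int);k=5
    z=cv2.resize(im[v-30:v+30,u-39:u+39],None,fx=k,fy=k,interpolation=cv2.INTER_CUBIC)
    for a,b in (uv-[u-39,v-30]+.5)*k: cv2.circle(z,(int(a),int(b)),1,(0,0,255),-1)
    cv2.circle(z,tuple(((uv[0]-[u-39,v-30]+.5)*k).astype(int).tolist()),4,(0,255,0),-1)
    cv2.imwrite(f"pics/z{i}.png",z)
cv2.imwrite("pics/zz.png",np.hstack([cv2.imread("pics/z0.png"),cv2.imread("pics/z1.png")]))
E
```

```text
grip 33.3 [-5.2  2.6  5.3]
-0.5 23.38 32.9 [-6.5  2.   6.2] [ 0.18  0.65 -0.11]
-0.41 23.69 32.9 [-5.6  2.6  6.8] [ 0.22  0.65 -0.05]
-0.31 24.01 32.8 [-6.2  3.3  7.2] [ 0.32  0.57 -0.11]
-0.22 24.32 33.1 [-4.6  3.1  5.9] [ 0.3   0.71 -0.02]
-0.12 24.64 32.7 [-3.9  3.8  6.8] [ 0.31  0.69 -0.07]
-0.03 24.96 33.0 [-3.8  3.4  7.1] [ 0.38  0.61 -0.07]
0.07 25.27 33.6 [-3.5  3.5  6.8] [ 0.36  0.63 -0.15]
0.17 25.59 32.5 [-2.3  3.5  6.7] [ 0.37  0.55 -0.12]
0.26 25.91 33.0 [-2.3  3.8  6.5] [ 0.43  0.51 -0.12]
0.36 26.23 32.5 [-2.5  3.9  6.7] [ 0.44  0.54 -0.14]
0.45 26.54 33.1 [-1.3  3.2  6.6] [ 0.38  0.4  -0.23]
0.55 26.86 33.2 [-0.1  4.3  6.4] [ 0.43  0.41 -0.25]
0.64 27.18 32.9 [-0.5  4.9  5.3] [ 0.45  0.37 -0.3 ]
0.74 27.49 32.9 [-0.4  4.   6.6] [ 0.39  0.3  -0.26]
60 0.3 (np.float64(0.12026041701521979), 56, np.float64(11.043946475703253)) 29.3
60 -0.2 (np.float64(0.14370069459113), 56, np.float64(10.832687772736055)) 29.9083
```

View pics/zz.png

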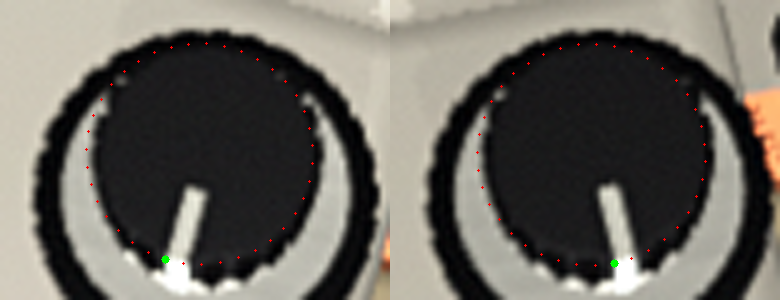

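The frontal crops show the line within a few degrees of the predicted top (green), with the fitted circle about 8 zoomed px left of the true disc. I refine using the line's own direction and the shifted centre.

```bash
python3 - <<'E'
from h import *
for n in ("w4","w5"):
    f=np.load(n+".npz");im=f["im"];p,R=f["p"],f["R"]
    c=optics.camera_params("wrist");T=c["T_tool_cam"];K=c["mtx"]
    v,u=np.mgrid[:420,:560];dx=u-K[0,2];dy=v-K[1,2];r=np.hypot(dx,dy)+1e-9;th=r/K[0,0]
    ray=np.stack([np.sin(th)*dx/r,np.sin(th)*dy/r,np.cos(th)],-1)@(S.T@R@T[:3,:3]).T
    o=S.T@(R@T[:3,3]+p-SH);k=(129-o[1])/ray[...,1];X=o+ray*k[...,None]
    g=im.min(2).astype(float);rad=np.hypot(X[...,0],X[...,2])
    m=(rad<14)&(g>110);A=X[m][:,[0,2]].astype(np.float32)
    vx,vz,x0,z0=cv2.fitLine(A,cv2.DIST_L2,0,.01,.01).ravel();sg=np.sign(vz)
    print(n,"dir",np.arctan2(vx*sg,vz*sg),len(A))
    # disc centre x: dark run edges in rows of the plane, end face at z' -8..6
    D=(g<60)&(k>0);e=[]
    for z in np.arange(-6,8,1.):
        w=(abs(X[...,2]-z)<.8)&(rad<21)&~D; xs=X[w][:,0]; xl=xs[xs<-10]; xr=xs[xs>10]
        if len(xl) and len(xr): e.append((xl.max(),xr.min()))
    e=np.array(e);print("edges",np.median(e,0).round(1) if len(e) else None); ce=np.median(e,0).mean() if len(e) else 0
    print("corrected centroid angle",np.arctan2((A[:,0]-ce).mean(),A[:,1].mean()))
E
```

```text
w4 dir 0.004799442 47
edges [-15.7  18.4]
corrected centroid angle 0.005062913789033883
w5 dir 0.041793775 47
edges [-15.9  17.9]
corrected centroid angle 0.0523942041349106
```

The line direction and the corrected centre both give 0.00 to 0.05 rad, within the limit. Last check of the stage height, then hand in.

```bash
python3 - <<'E'
from h import *
s=sensors.read_state();ctrl.move_l(s["eef_pos"]+S@[0,60,40],vel=150)
im,d=optics.grab_frame("scene");Q=((cloud("scene",d.astype(float))-SH)@S).reshape(-1,3);Q[:,2]+=SH[2]
m=(abs(Q[:,1])<72)&(Q[:,0]>40)&(Q[:,0]<190)&(Q[:,2]>190)&(Q[:,2]<207);z=np.median(Q[m,2]);print("stage",z,m.sum())
if z>199.3: ctrl.hold(.5);print(ctrl.finish_job(),sensors.read_state()["t"])
E
```

```text
stage 200.1102158126091 2248
the job is handed in; nothing more can be done
the job is handed in; nothing more can be done
```

The job is handed in: the coarse drive is against its upper stop (stage measured at 200.1 mm), the fine knob's zero line is within about 0.05 rad of upright, and the gripper is clear of everything.

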